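# Turn the ice scraper round in its holder

## Task

The flat ice scraper was put away the wrong way round: its handle is in the blue holder and its steel blade sticks out. Pull it out, lay it flat on the black bar mat and let go of it so that you can change your grip, then slide it back blade-first, fully home in the holder's slot, and leave it there with the handle sticking out. Leave the tumblers, the jar and the shaker where they stand.

Things in the scene. Friction and masses are not known exactly. Their poses are not given: they have to be found in the camera images.
- scraper_center (a point): Centre and balance point of the flat ice scraper (200 mm long, about 0.18 kg), 6 mm above its flat underside. x points along it to the blade edge, z up. Steel blade: x 0 to 100 mm, 44 wide, 5 thick (last 15 mm: 3 thick). Orange handle: x -100 to 0 mm, 34 wide, 12 thick, round end. Blade and handle undersides are level. Starts in the holder's slot, handle inside.
- scraper_edge (a point): Middle of the scraper's blade edge, 100 mm from its centre along its x axis, 2.5 mm above its underside. At the start the last 80 to 90 mm of blade stick out of the holder, level, the underside 24 mm above the bar (on the slot's floor).
- holder: Fixed blue holder, 130 (x) by 90 (y) by 51 mm high, clear 8 mm roof; origin at the centre of its underside, z up. One flat slot open only at its -x face: 54 mm wide (y), 19 mm high (24 to 43 mm above the bar), 120 mm deep along +x, from x = -65 to the solid back wall at x = +55 mm. With the scraper fully home its blade edge touches the back wall and 80 mm of handle stick out.
- holder_mouth (a point): Centre of the slot's mouth, on the holder's -x face, 33.5 mm above the bar. The scraper slides in along the holder's +x.
- mat: Fixed black rubber bar mat, 180 mm (x) by 360 mm (y), 6 mm thick; origin at the centre of its underside, z up. The blue tumbler stands at its +x, -y corner; the rest is free.
- tumbler_a: Blue square tumbler, 64 x 64 x 75 mm high, standing on the mat; origin at the centre of its underside.
- tumbler_b: Red square tumbler, 64 x 64 x 75 mm high, beyond the mat; origin at the centre of its underside.
- jar: Cream jar with yellow cap, 68 mm across, beyond the mat, 90 mm high; origin at the centre of its underside.
- shaker: Steel shaker, 84 mm across, 184 mm high, beyond the mat; origin at the centre of its underside.
There are look-alikes about, which are no part of the job. Of the things like the part that bears scraper_center, leave any that is green; of the rest the larger one is meant. What is shaped like the holder but orange is not meant.

How it is judged:
By the outcome, as a careful person would: the job done as asked, in the order asked, and still so for the second after the job is handed in, with the robot touching nothing.
It also fails if it takes over 72 s, if anything falls off the work surface, if the arm or the gripper's body presses on something with over 40 N, if the wrist force passes 120 N, or if a joint passes its speed limit or range.

## Robot

A 6-joint arm with a two-finger parallel gripper is mounted at the origin on the work surface. World frame = base frame: x ahead of the robot, y to its left, z up, the work surface at z = 0. Lengths are in m, angles in rad, forces in N, time in s.
With the tool pointing down it reaches from about 0.275 to 0.825 m from the base axis. Payload 4.9 kg.
Tool frame: the origin (TCP) lies midway between the tips of the shut fingers; the grasp point (between the pads) lies 19 mm behind it (bot.grip_depth is the distance from the TCP to the grasp point, in m); y points along the fingers, x is the direction in which the jaws open and shut, and the axes are right-handed (so a half turn about y gives the same grasp; the last joint's range is limited). The gripper opens to 85 mm and grips with 20 to 120 N. Pads are 22 mm wide; open, the fingers measure 114 mm over their backs; the gripper's body (76 mm by 85 mm) begins 54 mm behind the grasp point. The pads swing forward as they close: fully open they stand 13 mm farther back than shut.
Start: joints at [-1.292, 0.326, -0.193, 1.052, 0, 1.437], TCP at [0.221, -0.504, 0.21] pointing down, gripper open.
Joint ranges: [-2.65, 2.65], [-0.97, 1.79], [-1.3, 1.35], [-1.93, 2.1], [-1.47, 1.37], [-3.14, 3.14]. Speed limits (rad/s): [2.57, 2.57, 3.14, 3.14, 3.14, 3.14].

## Interface

Orientations are given as a unit quaternion [w, x, y, z].
In Python, from cell import bot gives the robot as it stands. Calls block until the motion is done:
- bot.move_pose(position, orientation): joint-space move of the TCP to a pose.
- bot.move_linear(position, speed=0.15, rotation=None, until_force=None): straight line of the TCP; rotation=None keeps the orientation; speed is the mean speed in m/s. With until_force (N) it stops when the force on the tool has changed by that much, and returns True; else False.
- bot.goto_joints(angles): joint-space move.
- bot.set_gripper(opening, grasp_force=None): opening from 0.0 (shut) to 1.0 (fully open); grasp_force is the grip in N (None keeps the last); returns when the fingers have stopped.
- bot.wait(seconds).
- bot.solve_ik(position, orientation): joint angles nearest the present ones, or None.
- bot.camera(name): name is "side" or "top"; returns the picture (480x640x3 uint8, red, green, blue); there is no depth.
- bot.calibration(name): a dict with "mtx" (3x3 intrinsics, pixels), "k1" (the pictures are not rectified: a ray, as slopes to the right and down, at radius r is drawn at 1 + k1 r^2 times it, then the intrinsics apply), "extrinsics" (4x4, takes a point from world to camera coordinates). Camera axes: x right, y down, z forward; pixel columns grow to the right and rows downward; lengths in m; the calibration is good to about 2 mm. A picture is of the moment at which its call begins. calibration takes no time and is no camera call.
A pose or a line that the arm cannot do raises bot.PlanningError and nothing moves.
- bot.close_job(): hands the job in, once; it reports no verdict.
Trained networks look in the newest picture that a camera, given by its name, has taken for a name from the list of things; names that differ only in an ending like _2 or _b are one class to them, and where a whole thing is asked for, a point or a joint stands for the part that bears it (a point fixed in the world has none). Each returns a list of dicts, best first, with "confidence" (0 to 1); they miss things now and then, are a little off and sometimes report something else, mostly with a low value. They report only what shows in the picture. A call takes as long as a camera call. They do not tell look-alikes from the thing itself.
- bot.search_frame(camera, thing): "bbox" ([left, top, width, height] in pixels, round what is visible of it).
Readings, each from a call of its own:
- bot.read_clock(): time.
- bot.read_joint_positions(): joint angles.
- bot.read_joint_vel(): joint speeds.
- bot.read_joint_efforts(): joint torques, N m.
- bot.read_position(): TCP position.
- bot.read_tool_rot(): TCP orientation.
- bot.read_ft_force(): force on the tool from outside, world axes, zero at the start.
- bot.read_moment(): the same for the moment, N m.
- bot.read_gripper_width(): opening from 0.0 (shut) to 1.0 (fully open).
Only numpy, scipy, OpenCV 4.12 (cv2) and the standard library are available. Lean on these libraries where they do the work, as an engineer would, in place of code of your own. Each camera call takes 0.05 s, during which the arm holds its last target.

## Working session

There is one attempt and no reset: what is moved stays moved. The work goes in short steps, each a Python script; the robot and the scene stay as the last script left them, time stands still between calls to the robot, and variables do not carry over. Pictures are saved under pics/ and viewed, and the job is handed in when it is done.

```bash
ls; mkdir -p pics; python3 - <<'E'
from cell import bot
import cv2
for n in("side","top"):
    im=bot.camera(n); cv2.imwrite(f"pics/{n}0.png",cv2.cvtColor(im,cv2.COLOR_RGB2BGR))
    c=bot.calibration(n); print(n,c)
    for t in("scraper_center","holder","mat","tumbler_a","jar","shaker"):
        print(t,[(d['bbox'],round(d['confidence'],2)) for d in bot.search_frame(n,t)])
print(bot.read_clock(),bot.read_tool_rot())
E
```

```text
pics
side {'mtx': array([[460.98158914,   0.        , 316.68895975],
       [  0.        , 460.98158914, 238.94262482],
       [  0.        ,   0.        ,   1.        ]]), 'k1': 0.01296023196514525, 'extrinsics': array([[-0.78748969, -0.61629493, -0.00636796,  0.50493725],
       [-0.33213292,  0.4330512 , -0.83794653,  0.15612469],
       [ 0.51917985, -0.65775924, -0.54571519,  0.96612312],
       [ 0.        ,  0.        ,  0.        ,  1.        ]])}
scraper_center [([318.7, 242.3, 22.6, 16.9], 0.75), ([144.8, 390.8, 120.8, 32.0], 0.75), ([355.8, 271.6, 45.2, 38.3], 0.63)]
holder [([426.6, 204.9, 58.1, 46.3], 0.87), ([263.0, 245.2, 65.5, 56.4], 0.83)]
mat [([317.1, 189.3, 117.2, 67.2], 0.69)]
tumbler_a [([373.9, 162.0, 27.6, 36.3], 0.87), ([332.8, 157.4, 30.2, 32.0], 0.77)]
jar [([299.5, 172.5, 22.3, 34.4], 0.8)]
shaker [([255.9, 162.1, 29.8, 75.3], 0.94)]
top {'mtx': array([[442.13589917,   0.        , 320.36756863],
       [  0.        , 442.13589917, 238.62075711],
       [  0.        ,   0.        ,   1.        ]]), 'k1': -0.021572750860922613, 'extrinsics': array([[-0.00614262, -0.99991642, -0.01137592,  0.13406869],
       [-0.99411214,  0.00733689, -0.10810743,  0.52289264],
       [ 0.10818186,  0.01064488, -0.99407413,  0.97858008],
       [ 0.        ,  0.        ,  0.        ,  1.        ]])}
scraper_center [([294.8, 242.7, 36.7, 17.0], 0.88), ([87.4, 261.6, 66.4, 69.7], 0.75), ([280.9, 311.1, 53.8, 20.3], 0.68)]
holder [([418.4, 308.9, 69.4, 56.2], 0.95), ([238.1, 228.4, 62.0, 44.6], 0.71), ([349.9, 201.0, 157.6, 80.5], 0.19)]
mat []
tumbler_a [([455.9, 143.6, 45.3, 37.2], 0.78), ([475.9, 198.9, 44.2, 34.8], 0.77), ([308.6, 124.7, 40.9, 48.7], 0.2)]
jar []
shaker [([311.2, 124.9, 36.9, 50.4], 0.88)]
0.7 [-0.59182988  0.59186957 -0.38690259  0.38695503]
```

View pics/side0.png

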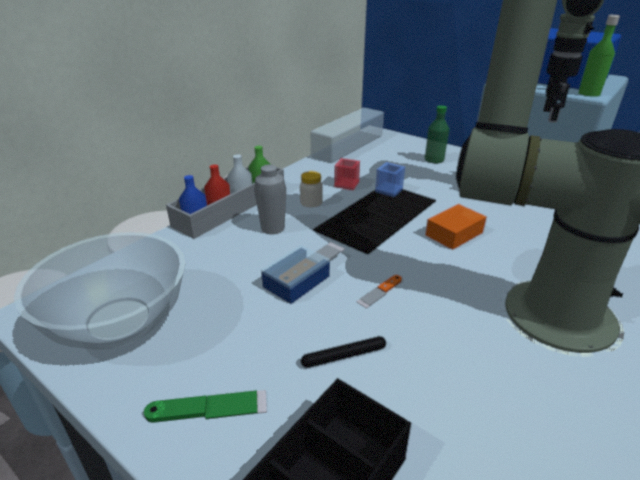

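View pics/top0.png

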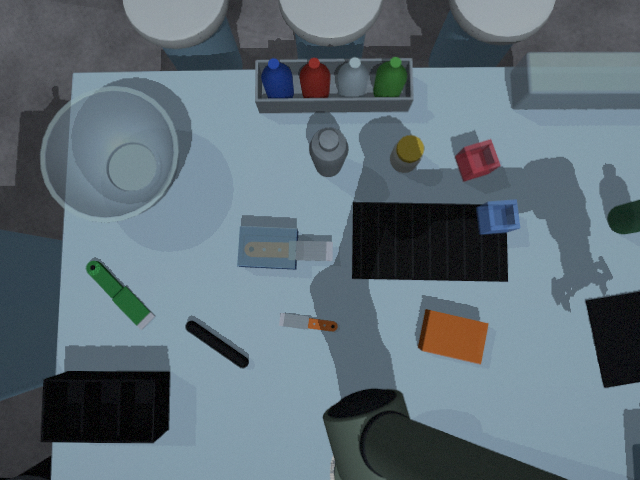

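The top view shows three scraper-like things: one green at (120,292), which is excluded. There is a small orange-handled one at (309,323), and a larger one with its handle inside the blue holder and blade out at (312,250). The one in the blue holder fits: it's not green and it's the larger. The orange box at (455,336) is the decoy holder. I'll confirm with a crop.

```bash
python3 - <<'E'
import cv2
im=cv2.imread("pics/top0.png"); cv2.imwrite("pics/c1.png",cv2.resize(im[205:345,225:365],None,fx=4.2,fy=4.2,interpolation=cv2.INTER_CUBIC))
im=cv2.imread("pics/side0.png"); cv2.imwrite("pics/c2.png",cv2.resize(im[230:310,250:360],None,fx=7,fy=7,interpolation=cv2.INTER_CUBIC))
E
```

```text
(no output)
```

View pics/c1.png

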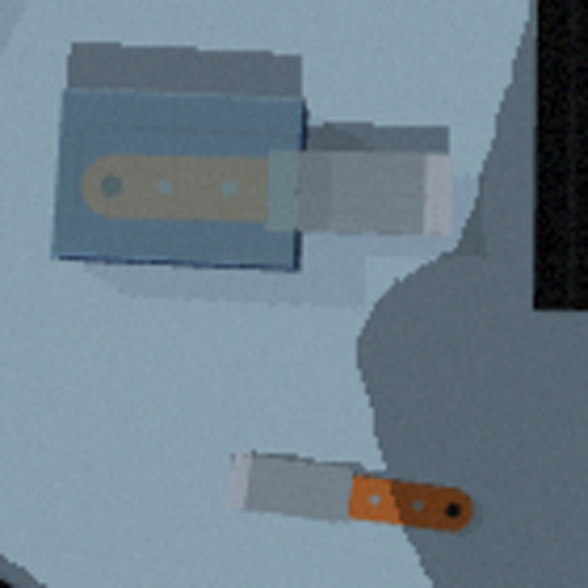

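View pics/c2.png

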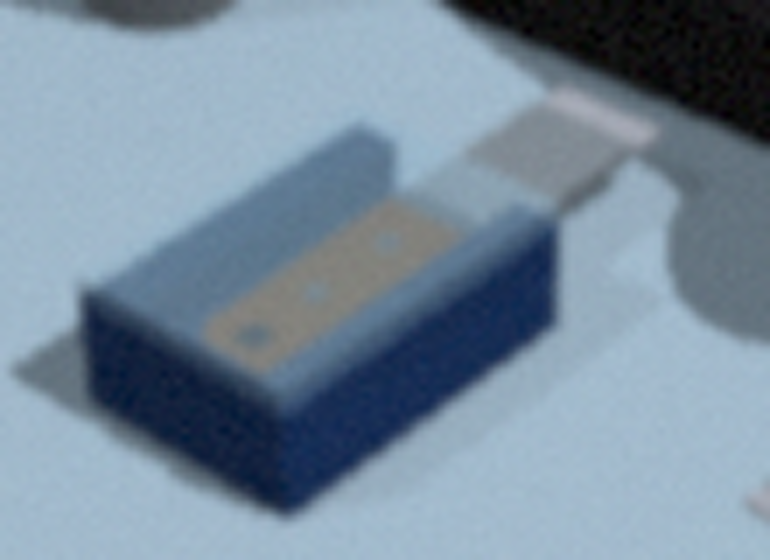

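Confirmed: crop c1 shows the clear-roofed blue holder with the orange handle inside and the blade sticking out to about (332,250). Next I'll fit the poses.

```bash
cat > h.py <<'E'
from cell import bot
import numpy as np, cv2
from scipy.optimize import least_squares
from scipy.spatial.transform import Rotation as R
CAL={n:bot.calibration(n) for n in("side","top")}
def proj(n,P):
    c=CAL[n];E=c["extrinsics"];p=np.atleast_2d(P)@E[:3,:3].T+E[:3,3]
    s=p[:,:2]/p[:,2:];s=s*(1+c["k1"]*(s**2).sum(1,keepdims=True))
    K=c["mtx"];return s@np.diag([K[0,0],K[1,1]])+K[:2,2]
def unproj(n,uv,z):
    f=lambda q:(proj(n,[q[0],q[1],z])[0]-uv)
    return least_squares(f,[0.5,0.]).x
def rect(x,y,a,pts):
    r=np.array([[np.cos(a),-np.sin(a)],[np.sin(a),np.cos(a)]])
    P=np.array(pts,float);P[:,:2]=P[:,:2]@r.T+[x,y];return P
def save(n,name):
    im=bot.camera(n);cv2.imwrite(f"pics/{name}.png",cv2.cvtColor(im,cv2.COLOR_RGB2BGR));return im
def quat(a):
    # tool y down, jaw axis x along world yaw a
    X=np.array([np.cos(a),np.sin(a),0]);Y=np.array([0,0,-1.]);Z=np.cross(X,Y)
    q=R.from_matrix(np.stack([X,Y,Z],1)).as_quat();return [q[3],q[0],q[1],q[2]]
E
python3 - <<'E'
from h import *
c1=lambda l:(np.array(l,float)+.5)/4.2-.5+[225,205]
c2=lambda l:(np.array(l,float)+.5)/7-.5+[250,230]
# holder local corners, z .051: back-left... local +x ~ image left(top)= +y world
H=[(65,45),(65,-45),(-65,45),(-65,-45)]
# yaw ~90: local +y -> world -x (image down)
loc=lambda a,b,z:(a/1e3,b/1e3,z)
T=[(65,-45,.051),(-65,-45,.051),(-65,45,.051),(65,45,.051)]
tp=c1([(65,88),(306,99),(300,271),(52,257)])
S=[(65,45,.051),(65,45,0.),(65,-45,.051),(-65,45,.051),(-65,-45,.051)]
sp=c2([(285,405),(288,515),(85,290),(557,220),(362,125)])
for use in("top","side","both"):
    def f(v):
        r=[]
        if use!="side": r.append(proj("top",rect(*v,[loc(*t) for t in T]))-tp)
        if use!="top": r.append(proj("side",rect(*v,[loc(*t) for t in S]))-sp)
        return np.concatenate(r).ravel()
    s=least_squares(f,[.5,.2,1.57]);print(use,s.x,np.abs(s.fun).max(),np.round(s.fun,1))
print("edge top",[unproj("top",p,.027) for p in c1([(450,154),(449,236)])])
print("blade side at mouth",[unproj("top",p,.029) for p in c1([(305,152),(300,231)])])
print("blade edge side cam",[unproj("side",p,.027) for p in c2([(563,87),(658,130)])])
print("mat top",[unproj("top",p,.006) for p in [(352,203),(508,204),(508,282),(352,279)]])
print("mat side",[unproj("side",p,.006) for p in [(315,232),(368,251),(437,202)]])
print("tumbA",unproj("top",(492,224),.04),"shaker",unproj("top",(328,140),.184),"jar",unproj("top",(409,146),.09))
print(R.from_quat(np.roll(bot.read_tool_rot(),-1)).as_matrix().round(2))
E
```

```text
top [0.50330477 0.24797944 1.51558288] 0.44642890837337745 [-0.1  0.2  0.3  0.3 -0.4 -0.4  0.2  0. ]
side [0.49922348 0.25580422 1.50812874] 2.7693868223237246 [-0.3 -0.   0.2  2.8 -1.  -0.7  1.1 -1.  -0.  -2. ]
both [0.50243345 0.25085577 1.51117405] 3.3493710352633457 [-1.3  0.4 -0.9  0.8 -1.8  0.1 -1.2  0.3  0.2 -1.8  0.7  1.  -0.4 -2.2
  1.2 -2.6  0.2 -3.3]
edge top [array([0.51770834, 0.10459035]), array([0.47314176, 0.10552754])]
blade side at mouth [array([0.51916944, 0.18329282]), array([0.47627364, 0.18601977])]
blade edge side cam [array([0.51635233, 0.10535859]), array([0.47377284, 0.10702252])]
mat top [array([0.60998994, 0.05589037]), array([ 0.60487989, -0.31064946]), array([ 0.42251296, -0.30119812]), array([0.43203687, 0.05835655])]
mat side [array([0.59578168, 0.06527846]), array([0.43542814, 0.05466894]), array([ 0.41236933, -0.28487568])]
tumbA [ 0.55297529 -0.25767928] shaker [0.70288305 0.11258237] jar [ 0.71970976 -0.06543859]
[[ 0.4   0.    0.92]
 [-0.92 -0.    0.4 ]
 [ 0.   -1.   -0.  ]]
```

```bash
python3 - <<'E'
from h import *
for nm,p in (("grasp",[.497,.158,.021]),("high",[.497,.158,.15]),("out",[.49,0.0,.06]),("lay",[.51,-.122,.01]),("re",[.51,-.03,.008]),("rehi",[.51,-.03,.12]),("ins",[.49,.008,.03])):
    for a in(-.035,-.035+np.pi):
        j=bot.solve_ik(p,quat(a)); print(nm,round(a,2),None if j is None else np.round(j,2))
E
```

```text
grasp -0.04 [ 0.17  0.48 -0.5   0.58  0.    1.77]
grasp 3.11 [ 0.17  0.48 -0.5   0.58  0.   -1.37]
high -0.04 [ 0.17  0.32 -0.36  0.89  0.    1.77]
high 3.11 [ 0.17  0.32 -0.36  0.89  0.   -1.37]
out -0.04 [-0.15  0.38 -0.55  0.64  0.    1.46]
out 3.11 [-0.15  0.38 -0.55  0.64  0.   -1.69]
lay -0.04 [-0.38  0.5  -0.51  0.56  0.    1.23]
lay 3.11 [-0.38  0.5  -0.51  0.56  0.   -1.91]
re -0.04 [-0.2   0.49 -0.54  0.54  0.    1.4 ]
re 3.11 [-0.2   0.49 -0.54  0.54  0.   -1.74]
rehi -0.04 [-0.2   0.34 -0.43  0.81  0.    1.4 ]
rehi 3.11 [-0.2   0.34 -0.43  0.81  0.   -1.74]
ins -0.04 [-0.13  0.42 -0.58  0.57  0.    1.47]
ins 3.11 [-0.13  0.42 -0.58  0.57  0.   -1.67]
```

```bash
python3 - <<'E'
from h import *
q=quat(-.035)
bot.set_gripper(1.0,60)
bot.move_pose([.497,.158,.20],q)
bot.move_linear([.497,.158,.06],speed=.15)
print(bot.read_ft_force().round(2))
print(bot.move_linear([.497,.158,.0195],speed=.06,until_force=6))
bot.set_gripper(0.0,60)
print(bot.read_gripper_width()*85,bot.read_ft_force().round(2),bot.read_position(),bot.read_clock())
save("side","side1");save("top","top1")
E
```

```text
[ 0.72 -0.14  0.01]
False
0.19285370457316345 [ 0.42  0.74 -0.78] [0.49700356 0.15801295 0.01949615] 6.1333
```

View pics/side1.png

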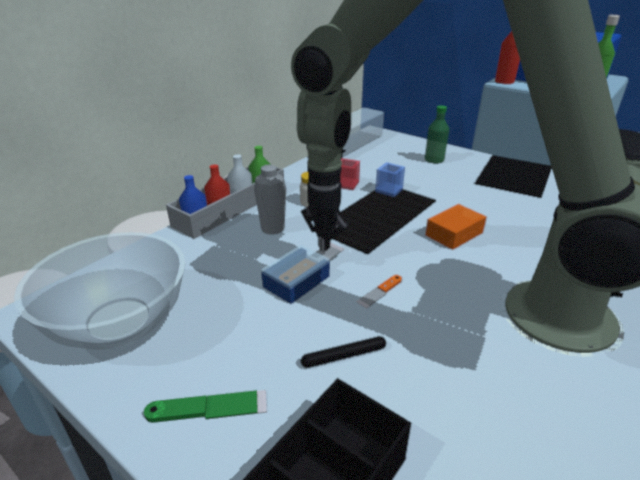

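The gripper shut fully to 0 mm, so it missed the blade. I'll zoom in.

```bash
python3 - <<'E'
import cv2,numpy as np
a=cv2.imread("pics/side1.png")[200:310,250:370]; b=cv2.imread("pics/top1.png")[195:305,225:345]
cv2.imwrite("pics/c3.png",np.hstack([cv2.resize(a,(400,367),interpolation=3),cv2.resize(b,(400,367),interpolation=3)]))
E
```

```text
(no output)
```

View pics/c3.png

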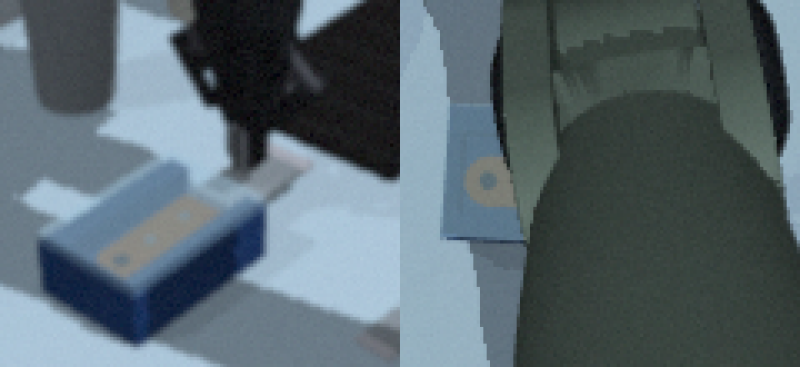

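```bash
python3 - <<'E'
from h import *
bot.set_gripper(1.0,60)
print(bot.read_ft_force().round(2),bot.read_gripper_width())
save("side","side2")
a=cv2.imread("pics/side2.png")[200:310,250:370]
cv2.imwrite("pics/c4.png",cv2.resize(a,(600,550),interpolation=3))
E
```

```text
[0.16 0.27 0.22] 0.9997826408658272
```

View pics/c4.png

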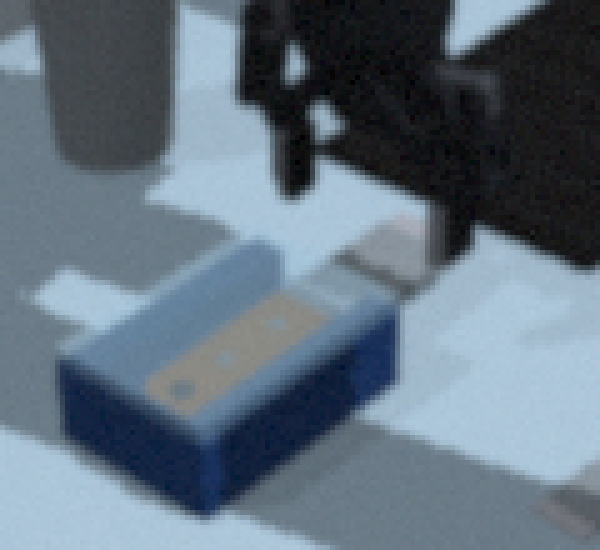

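```bash
python3 - <<'E'
from h import *
for z in(.0,.01,.02,.03,.04,.05): print(z,proj("side",[[.547,.158,z],[.447,.158,z],[.540,.158,z],[.454,.158,z]]).round(1).tolist())
E
```

```text
0.0 [[307.4, 256.2], [340.1, 271.0], [309.6, 257.2], [337.7, 269.9]]
0.01 [[307.3, 252.9], [340.2, 267.6], [309.5, 253.9], [337.8, 266.5]]
0.02 [[307.2, 249.5], [340.3, 264.2], [309.4, 250.5], [337.9, 263.1]]
0.03 [[307.1, 246.2], [340.4, 260.7], [309.4, 247.2], [337.9, 259.7]]
0.04 [[307.1, 242.8], [340.5, 257.2], [309.3, 243.7], [338.0, 256.2]]
0.05 [[307.0, 239.3], [340.6, 253.7], [309.2, 240.3], [338.1, 252.7]]
```

Measured from the image, the open tips are at about z=0.049 with the TCP at 0.0195. They reach less far than I assumed, so they closed just above the blade. The scraper hasn't moved. I'll go lower and try again.

```bash
python3 - <<'E'
from h import *
print(bot.move_linear([.497,.158,.004],speed=.04,until_force=5))
bot.set_gripper(0.0,60)
print(bot.read_gripper_width()*85,bot.read_ft_force().round(2),bot.read_position(),bot.read_clock())
save("side","side3")
a=cv2.imread("pics/side3.png")[200:310,250:370]
cv2.imwrite("pics/c5.png",cv2.resize(a,(600,550),interpolation=3))
E
```

```text
False
39.305205487630424 [-0.08 -1.63  2.93] [0.49714146 0.15797151 0.00426858] 8.1333
```

View pics/c5.png

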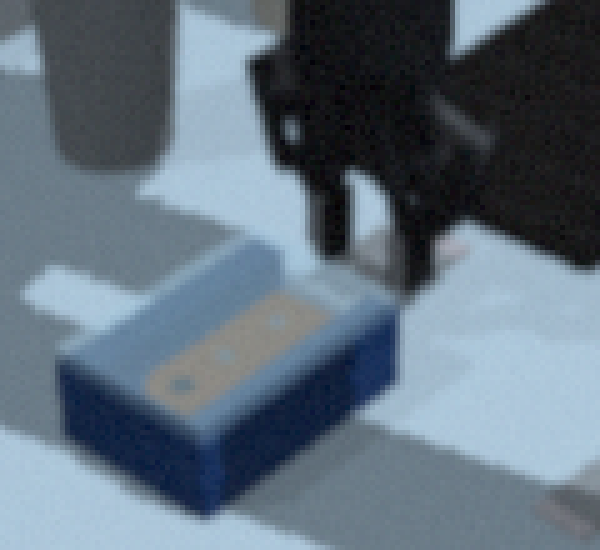

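Gripped, with the tips only a few mm below the blade. Pull out along the holder's -x.

```bash
python3 - <<'E'
from h import *
d=np.array([-.050,-.9987,0]);p=np.array([.497,.158,.0065])
bot.set_gripper(0.0,80)
bot.move_linear(p,speed=.03)
print(bot.move_linear(p+d*.04,speed=.05,until_force=15),bot.read_ft_force().round(2),bot.read_gripper_width()*85)
print(bot.move_linear(p+d*.155,speed=.08,until_force=15),bot.read_ft_force().round(2),bot.read_gripper_width()*85,bot.read_clock())
print(bot.read_position())
save("side","side4");save("top","top4")
a=cv2.imread("pics/side4.png")[180:310,250:410];b=cv2.imread("pics/top4.png")[180:310,225:385]
cv2.imwrite("pics/c6.png",np.vstack([cv2.resize(a,(370,300),interpolation=3),cv2.resize(b,(370,300),interpolation=3)]))
E
```

```text
False [ 0.03  0.27 -1.79] 37.35901910466951
False [-0.19  0.24  0.35] 4.688126457446323 11.1833
[0.4895299  0.00359177 0.00671618]
```

View pics/c6.png

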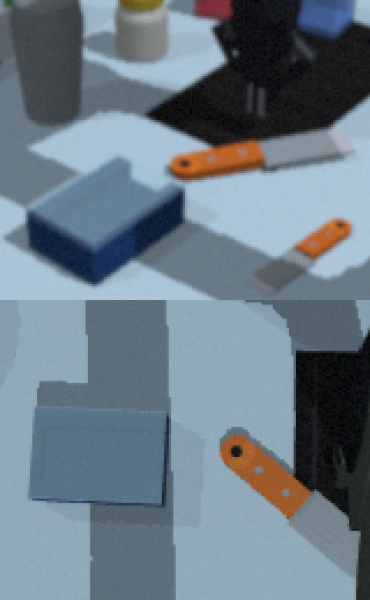

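The scraper came out of the slot but slipped from the fingers, and it now lies askew by the mat edge. I'll raise the arm and locate it.

```bash
python3 - <<'E'
from h import *
bot.set_gripper(1.0)
bot.move_linear([.489,.0036,.2],speed=.25)
bot.move_pose([.40,-.25,.25],quat(-.035))
save("side","side5");save("top","top5")
a=cv2.imread("pics/side5.png")[190:310,270:410];b=cv2.imread("pics/top5.png")[190:310,270:410]
cv2.imwrite("pics/c7.png",np.hstack([cv2.resize(a,(399,342),interpolation=3),cv2.resize(b,(399,342),interpolation=3)]))
print(bot.read_clock())
E
```

```text
14.15
```

View pics/c7.png

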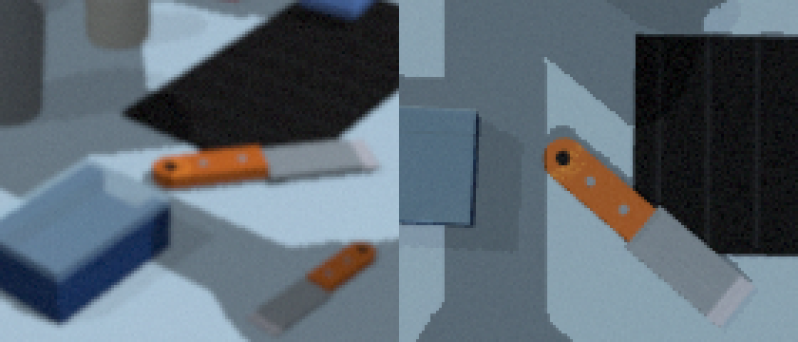

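View pics/top5.png

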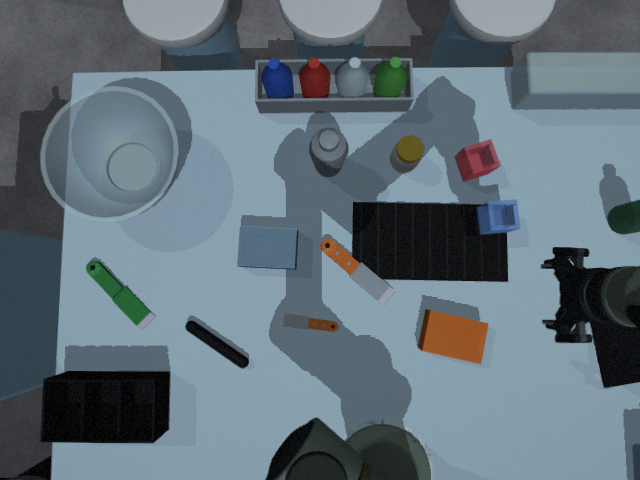

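Picture: the scraper lies from (326,243), the handle end, to (386,297), the blade edge, leaning on the mat's corner. Nothing else moved. The finger reach doesn't match my assumption, so I'll probe the mat with shut fingers to calibrate it.

```bash
python3 - <<'E'
from h import *
bot.move_pose([.50,-.14,.06],quat(-.035))
bot.set_gripper(0.0,40)
print(bot.read_gripper_width(), bot.move_linear([.50,-.14,-.01],speed=.04,until_force=4),bot.read_position(),bot.read_ft_force().round(1),bot.read_clock())
bot.set_gripper(1.0)
save("side","side6")
a=cv2.imread("pics/side6.png")[150:280,320:450]
cv2.imwrite("pics/c8.png",cv2.resize(a,(598,598),interpolation=3))
print(bot.read_ft_force().round(1))
for z in(.006,.015,.025,.035): print(z,proj("side",[[.55,-.14,z],[.45,-.14,z]]).round(1).tolist())
E
```

```text
0.0002640269859107256 False [ 0.50016692 -0.14007073 -0.0098132 ] [ 0.6  0.7 -0.7] 17.7667
[ 0.3  0.  -0.3]
0.006 [[371.1, 207.2], [401.4, 217.8]]
0.015 [[371.2, 204.5], [401.8, 215.0]]
0.025 [[371.4, 201.5], [402.1, 211.9]]
0.035 [[371.6, 198.4], [402.4, 208.8]]
```

View pics/c8.png

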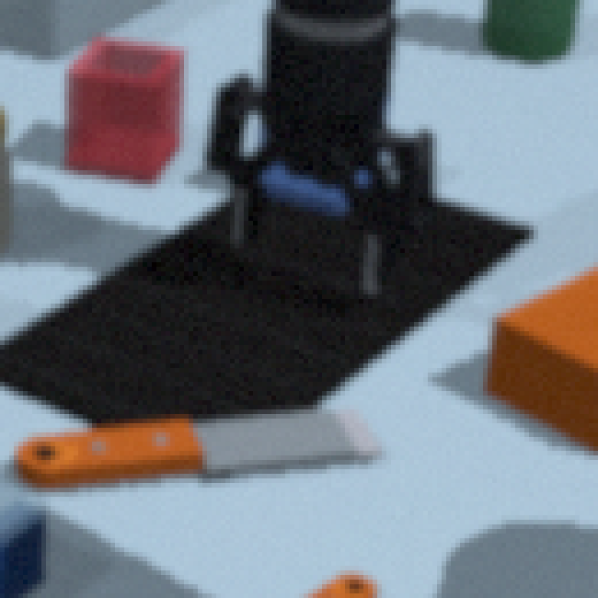

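The shut fingers didn't reach the mat even at TCP z=-0.010, and the open tips show at about z=0.019. The real tips therefore end at least 16 mm short of the stated TCP. I'll finish the probe.

```bash
python3 - <<'E'
from h import *
print(bot.grip_depth)
bot.move_linear([.50,-.14,.0],speed=.1)
bot.set_gripper(0.0,40)
print(bot.move_linear([.50,-.14,-.03],speed=.03,until_force=4),bot.read_position(),bot.read_ft_force().round(1))
bot.move_linear([.50,-.14,.01],speed=.1)
bot.set_gripper(0.47,40)
print(bot.read_gripper_width(),bot.move_linear([.50,-.14,-.03],speed=.03,until_force=4),bot.read_position(),bot.read_ft_force().round(1))
bot.move_linear([.50,-.14,.10],speed=.25)
print(bot.read_clock())
E
```

```text
0.0187
True [ 0.49994095 -0.13998439 -0.01524627] [-1.3  0.5  5.8]
0.4736784343530426 True [ 0.49988417 -0.13992051 -0.01679833] [-1.9  0.3  6.7]
22.5833
```

Calibrated: finger tip z is TCP z + 0.021 when shut and + 0.023 at a 44 mm opening. Now I'll locate the scraper and pick it up near its balance point.

```bash
python3 - <<'E'
from h import *
E=[unproj("top",p,.012) for p in[(394.2,290),(383.3,304.7)]]
J=[unproj("top",p,.011) for p in[(361.6,262.3),(350.4,274.9)]]
H=unproj("top",(322.6,241.6),.008)
e=np.mean(E,0);j=np.mean(J,0);print(e,j,H,np.linalg.norm(e-H),np.linalg.norm(e-j),np.linalg.norm(E[0]-E[1]))
d=e-H;yaw=np.arctan2(d[1],d[0]);print("yaw",yaw,"mid",(e+H)/2)
# side check
print(proj("side",np.array([[*e,.012],[*j,.011],[*H,.008]])).round(1))
print(bot.solve_ik([*((e+H)/2),-.014],quat(yaw+np.pi/2)),bot.solve_ik([*((e+H)/2),-.014],quat(yaw-np.pi/2)))
E
```

```text
[ 0.38964922 -0.0246103 ] [0.45576014 0.04911007] [0.51907783 0.1256085 ] 0.198286290516759 0.09902195225631816 0.041870694431679546
yaw -2.2819867271784284 mid [0.45436352 0.0504991 ]
[[400.1 241.3]
 [362.5 245.6]
 [324.2 251.5]]
[-0.05100901  0.45512164 -0.69792422  0.41775046  0.          2.23097772] [-0.05100901  0.45512164 -0.69792422  0.41775046  0.         -0.91061494]
```

```bash
python3 - <<'E'
from h import *
c=np.array([.4550,.0498]);yaw=-2.282;u=np.array([np.cos(yaw),np.sin(yaw)])
g=c-.018*u;q=quat(yaw-np.pi/2)
bot.set_gripper(1.0,60)
bot.move_pose([*g,.06],q)
f=bot.move_linear([*g,-.0142],speed=.07,until_force=6)
print(f,bot.read_position())
if not f:
    bot.set_gripper(0.0,60)
    print(bot.read_gripper_width()*85,bot.read_ft_force().round(2))
    bot.move_linear([*g,.03],speed=.08)
    print(bot.read_gripper_width()*85,bot.read_ft_force().round(2))
save("side","side7");save("top","top7")
a=cv2.imread("pics/side7.png")[170:290,300:420]
cv2.imwrite("pics/c9.png",cv2.resize(a,(480,480),interpolation=3))
print(bot.read_clock())
E
```

```text
False [ 0.46717397  0.06344508 -0.01383075]
31.95659501122357 [-1.34  0.74  5.77]
32.033001673427215 [-0.09 -0.52 -2.13]
27.4417
```

View pics/c9.png

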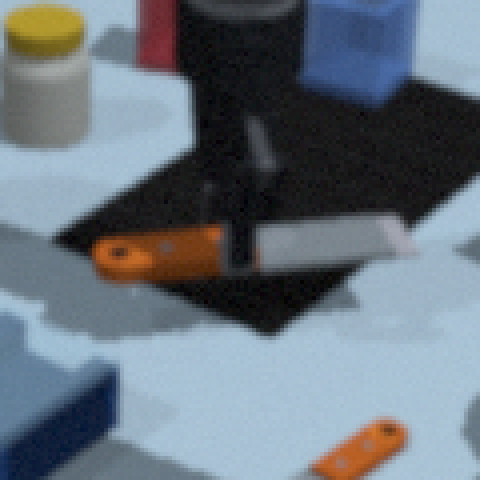

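Held firmly: it reads 32 mm and the weight shows in the force reading. I'll rotate it and lay it on the mat along the holder's axis, blade toward the holder.

```bash
python3 - <<'E'
from h import *
a2=1.5156;u=np.array([np.cos(a2),np.sin(a2)])
c=np.array([.4855,-.075]);g=c-.018*u
p=bot.read_position();bot.move_linear([p[0],p[1],.09],speed=.2)
q=quat(a2-np.pi/2)
print(np.round(bot.solve_ik([*g,.06],q),2))
bot.move_pose([*g,.06],q)
bot.move_linear([*g,.0],speed=.15)
print(bot.move_linear([*g,-.0145],speed=.03,until_force=3),bot.read_position()[2],bot.read_ft_force().round(1))
bot.set_gripper(1.0)
bot.move_linear([*g,.10],speed=.2)
bot.move_pose([.40,-.27,.2],q)
save("side","side8");save("top","top8")
a=cv2.imread("pics/side8.png")[170:290,290:430];b=cv2.imread("pics/top8.png")[180:300,310:450]
cv2.imwrite("pics/c10.png",np.hstack([cv2.resize(a,(399,342),interpolation=3),cv2.resize(b,(399,342),interpolation=3)]))
print(bot.read_clock())
E
```

```text
[-0.34  0.38 -0.54  0.64  0.    1.29]
True -0.013430786888671248 [-0.7 -0.3  4.6]
33.0583
```

View pics/c10.png

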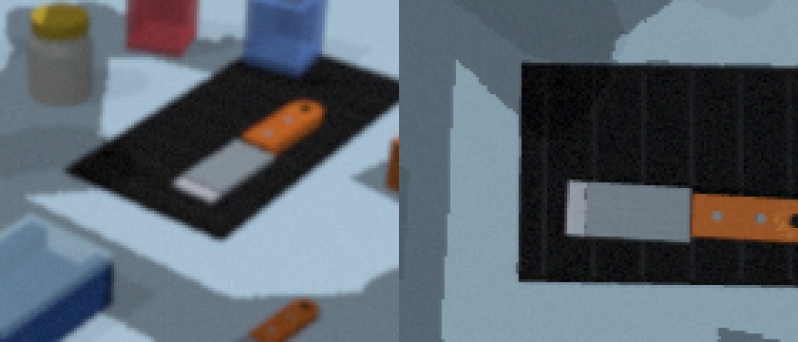

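It lies flat and released on the mat, with the blade edge at about (369,253) in the top view. Measuring its pose.

```bash
python3 - <<'E'
from h import *
b=cv2.imread("pics/top8.png")
cv2.imwrite("pics/c11.png",cv2.resize(b[225:285,355:465],None,fx=7,fy=7,interpolation=3))
k=lambda l:(np.array(l,float)+.5)/2.85-.5+[310,180]
P=[unproj("top",p,.011) for p in k([(168,181),(167,236),(292,188),(291,242)])]
e=(P[0]+P[1])/2;j=(P[2]+P[3])/2
hsv=cv2.cvtColor(b,cv2.COLOR_BGR2HSV);m=cv2.inRange(hsv,(3,120,60),(22,255,255));m[:235]=0;m[285:]=0;m[:,:400]=0;m[:,475:]=0
ys,xs=np.nonzero(m);W=np.array([unproj("top",(x,y),.018) for x,y in zip(xs,ys)]);h=W.mean(0)
w=np.linalg.eigh(np.cov(W.T))[1][:,1];w*=np.sign(w[1])
print(e,j,np.linalg.norm(e-j),"handle cen",h,len(xs),"yaws",np.arctan2(*(e-j)[::-1]),np.arctan2(*(e-h)[::-1]),np.arctan2(*w[::-1]))
print((W@w).max()-(W@w).min(),np.linalg.norm(e-h))
print(bot.search_frame("top","scraper_center")[:3])
E
```

```text
[0.4919654  0.01985381] [ 0.48596192 -0.08041467] 0.10044804297384355 handle cen [ 0.48265597 -0.12804469] 619 yaws 1.5109936432654008 1.50793454234514 1.509225779675728
0.10082914790624764 0.1481911985753342
[{'bbox': [369.2, 245.1, 85.1, 18.8], 'confidence': 0.81}, {'bbox': [86.2, 261.2, 67.8, 70.8], 'confidence': 0.58}, {'bbox': [308.7, 124.7, 40.8, 52.8], 'confidence': 0.29}]
```

View pics/c11.png

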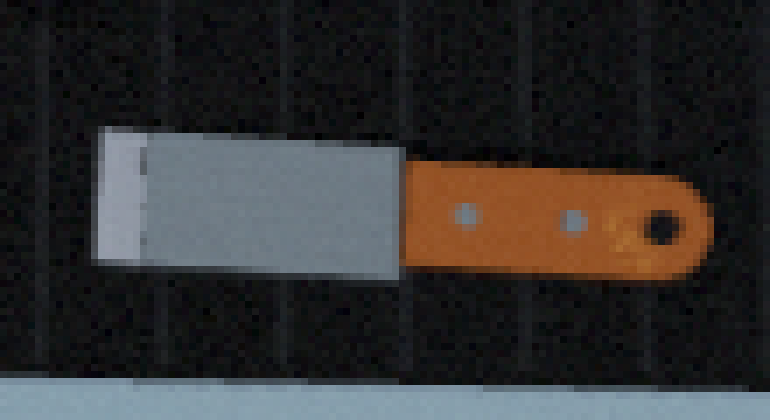

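```bash
python3 - <<'E'
from h import *
ys=1.511;u=np.array([np.cos(ys),np.sin(ys)]);c=np.array([.4859,-.0800]);g=c-.045*u
q=quat(ys-np.pi/2)
bot.move_pose([*g,.07],q)
bot.move_linear([*g,.03],speed=.2)
f=bot.move_linear([*g,-.0142],speed=.07,until_force=5);print(f,bot.read_position())
bot.set_gripper(0.0,80)
print(bot.read_gripper_width()*85,bot.read_ft_force().round(2))
bot.move_linear([*g,.0085],speed=.06)
print(bot.read_gripper_width()*85,bot.read_ft_force().round(2))
ax=np.array([np.cos(1.5156),np.sin(1.5156)]);m=np.array([.4997,.1831]);pre=m-.165*ax
bot.move_linear([*pre,.0085],speed=.12,rotation=quat(1.5156-np.pi/2))
save("side","side9");save("top","top9")
a=cv2.imread("pics/side9.png")[190:310,260:400];b=cv2.imread("pics/top9.png")[190:310,230:370]
cv2.imwrite("pics/c12.png",np.hstack([cv2.resize(a,(399,342),interpolation=3),cv2.resize(b,(399,342),interpolation=3)]))
e=pre+.145*ax
n=np.array([-ax[1],ax[0]])
for z in(.022,.028,.034): print(z,proj("side",[[*(e+.022*n),z],[*(e-.022*n),z]]).round(1).tolist(),proj("top",[[*(e+.022*n),z],[*(e-.022*n),z]]).round(1).tolist())
print(bot.read_clock())
E
```

```text
False [ 0.48334665 -0.12494457 -0.01412124]
31.716650414543178 [-1.23  0.65  5.48]
31.33995779008561 [ 0.54 -0.44 -2.51]
0.022 [[328.6, 260.3], [314.7, 253.3]] [[305.7, 259.6], [306.7, 240.5]]
0.028 [[328.6, 258.2], [314.6, 251.3]] [[305.6, 259.4], [306.6, 240.2]]
0.034 [[328.6, 256.1], [314.6, 249.3]] [[305.5, 259.3], [306.5, 239.9]]
37.6
```

View pics/c12.png

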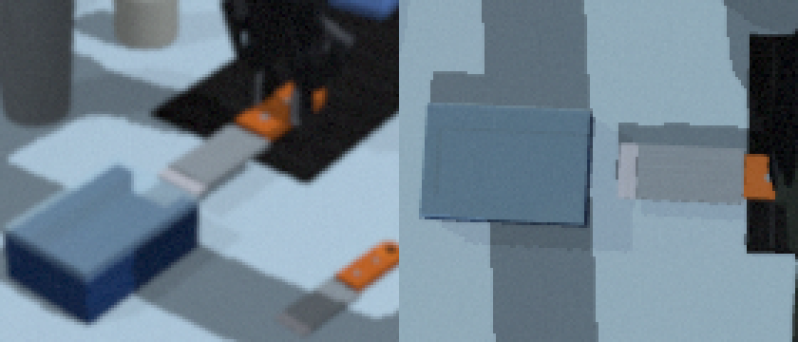

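In the top view the edge is at (306,241)-(306,259), aligned with the mouth. The side view puts its height at about 0.029. Insert.

```bash
python3 - <<'E'
from h import *
ax=np.array([np.cos(1.5156),np.sin(1.5156)]);m=np.array([.4997,.1831])
P=lambda s,z:[*(m+s*ax),z]
print(bot.move_linear(P(-.120,.0085),speed=.05,until_force=8),bot.read_ft_force().round(1))
print(bot.move_linear(P(-.035,.0085),speed=.07,until_force=8),bot.read_ft_force().round(1),bot.read_gripper_width()*85)
f=bot.move_linear(P(-.018,.0085),speed=.02,until_force=8);p=bot.read_position()
print(f,p,(p[:2]-m)@ax,bot.read_ft_force().round(1),bot.read_gripper_width()*85,bot.read_clock())
save("side","side10");save("top","top10")
a=cv2.imread("pics/side10.png")[190:310,240:380];b=cv2.imread("pics/top10.png")[190:310,210:350]
cv2.imwrite("pics/c13.png",np.hstack([cv2.resize(a,(399,342),interpolation=3),cv2.resize(b,(399,342),interpolation=3)]))
E
```

```text
False [ 0.5  0.  -1.6]
False [-0.2  0.6 -1.9] 31.1474982769777
True [0.497739   0.16117959 0.00782985] -0.021995210268589097 [-0.4  0.2 -2.8] 31.720750473930373 40.7333
```

View pics/c13.png

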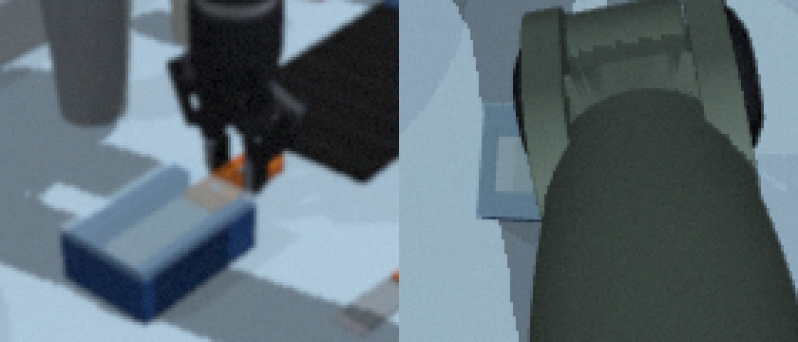

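Contact came at s=-22 mm against -25 mm expected, so the blade looks to be at the back wall. Lower, release and check.

```bash
python3 - <<'E'
from h import *
p=bot.read_position()
print(bot.move_linear([p[0],p[1],p[2]-.006],speed=.02,until_force=3),bot.read_position()[2],bot.read_ft_force().round(1))
bot.set_gripper(1.0)
bot.move_linear([p[0],p[1],.10],speed=.2)
bot.move_pose([.40,-.2,.2],quat(1.5156-np.pi/2))
save("side","side11");save("top","top11")
a=cv2.imread("pics/side11.png")[190:310,240:380];b=cv2.imread("pics/top11.png")[205:295,225:345]
cv2.imwrite("pics/c14.png",np.hstack([cv2.resize(a,(350,300),interpolation=3),cv2.resize(b,(400,300),interpolation=3)]))
cv2.imwrite("pics/c15.png",cv2.resize(b,(800,600),interpolation=3))
ax=np.array([np.cos(1.5156),np.sin(1.5156)]);m=np.array([.4997,.1831])
for s,z in((-.08,.036),(0,.036),(.12,.027),(.12,.024),(.10,.029)): print(s,((proj("top",[*(m+s*ax),z])[0]-[225,205])*6.667).round(0))
print(bot.read_clock())
E
```

```text
True 0.004327123102721209 [-0.6  0.1  6.1]
-0.08 [717. 305.]
0 [481. 294.]
0.12 [133. 279.]
0.12 [135. 280.]
0.1 [190. 281.]
43.8417
```

View pics/c15.png

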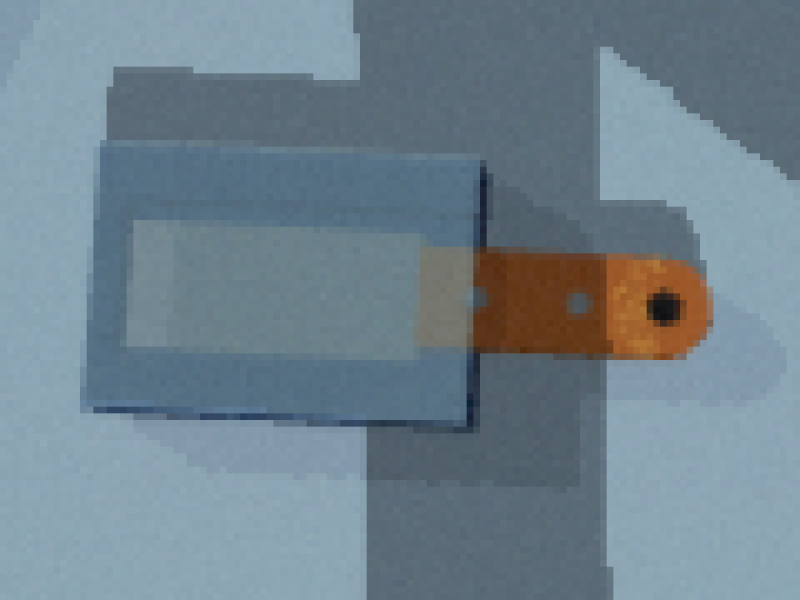

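View pics/side11.png

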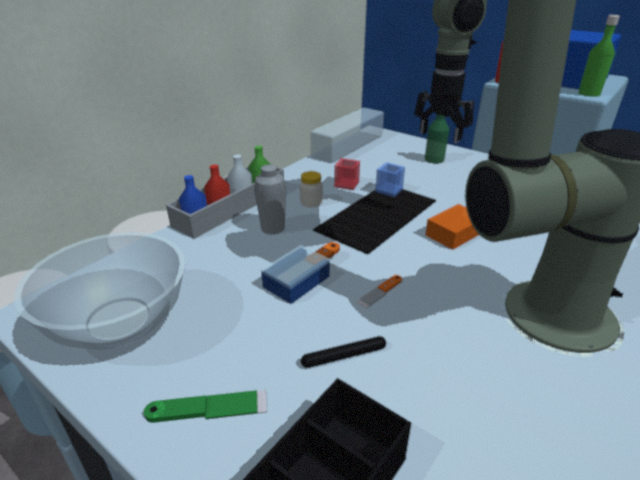

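Top view: the blade edge is at crop x=129 (133 predicted for home) and the handle end at 714 (717 predicted). All the other objects are where they were. I'll give the handle end one gentle push with shut fingers to make sure it's seated.

```bash
python3 - <<'E'
from h import *
ax=np.array([np.cos(1.5156),np.sin(1.5156)]);m=np.array([.4997,.1831])
P=lambda s,z:[*(m+s*ax),z]
q=quat(1.5156-np.pi/2)
bot.set_gripper(0.0,40)
bot.move_pose(P(-.125,.08),q)
bot.move_linear(P(-.125,.007),speed=.15)
f=bot.move_linear(P(-.080,.007),speed=.025,until_force=8);p=bot.read_position()
print(f,(p[:2]-m)@ax,bot.read_ft_force().round(1))
bot.move_linear(P(-.125,.007),speed=.1)
bot.move_linear(P(-.125,.12),speed=.2)
bot.move_pose([.40,-.2,.2],q)
save("side","side12");save("top","top12")
b=cv2.imread("pics/top12.png")[205:295,225:345]
cv2.imwrite("pics/c16.png",cv2.resize(b,(800,600),interpolation=3))
d=cv2.absdiff(cv2.imread("pics/top12.png"),cv2.imread("pics/top11.png"))[205:295,225:345];print(d.max(),d.mean())
print(bot.read_clock())
E
```

```text
True -0.08576325714497071 [ 0.6 -0.9  0.5]
59 1.9121913580246914
50.3417
```

View pics/c16.png

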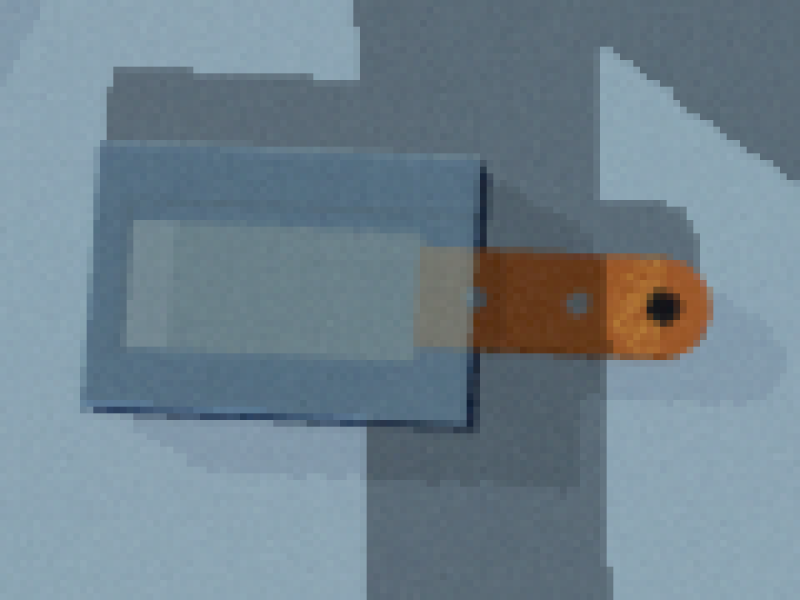

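View pics/top12.png

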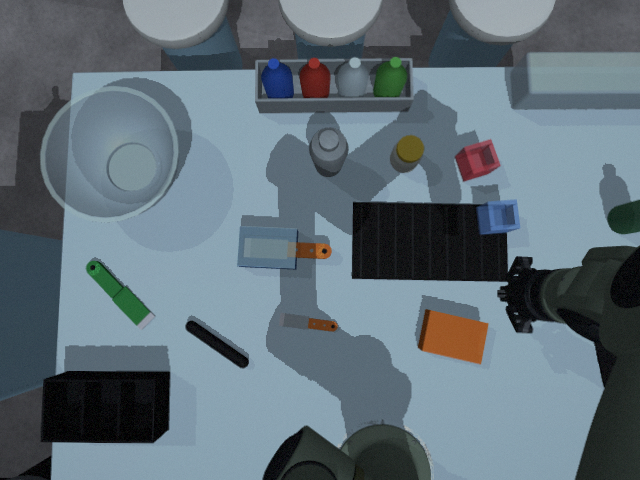

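The push met firm resistance and nothing moved more than a fraction of a millimetre, so it's seated. The handle end is at (332,251), everything else is where it stood, and the arm is clear.

```bash
python3 - <<'E'
from cell import bot
print(bot.close_job(),bot.read_clock())
E
```

```text
the job is handed in; nothing more can be done
the job is handed in; nothing more can be done
```

The scraper is back in the blue holder, blade-first and fully home, with about 80 mm of handle sticking out. I handed the job in at about 50 s. On the way I pulled it out, laid it flat on the mat, let go, regripped the handle and slid it in.

**Problems on the way:**
- **First grip:** it closed above the blade. A probe of the mat showed the fingertips end about 21 mm short of the stated TCP.
- **Second grip:** it overlapped the blade only slightly. The scraper came out of the slot but slipped from the fingers and landed half on the mat's edge. I picked it up again and laid it properly on the mat before regripping.

**Last checks:**
- **Seating:** the blade edge and handle end are within about 1–2 mm of the predicted home position in the top view. A final 8 N push on the handle end met firm resistance and the scraper did not visibly move.
- **Mismatch:** during insertion the wall contact came about 3 mm deeper than I had calculated. That could be calibration error or a small slip in the grip; the picture and the push both say it is seated.
- **Surroundings:** the tumblers, jar, shaker and the look-alikes appear unmoved in the last pictures, and the arm is clear of everything.

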